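Hang the colour sample panel by its side slot

ROBOT

A 6-joint arm with a two-finger parallel gripper is mounted at the origin on a cart in front of the work surface, level with it; the furniture and walls round the work are solid. World frame = base frame: x ahead of the robot, y to its left, z up, the work surface at z = 0. Lengths are in m, angles in degrees, forces in N, time in s.
With the tool pointing down it reaches from about 0.4 to 0.825 m from the base axis. Payload 7 kg.
Tool frame: the origin (TCP) lies on the centre line of the jaws, within the pads' length; the fingertips stand 19 mm ahead of it and the grasp point (between the pads) is the TCP; z points along the fingers, y is the line along which they close (so a half turn about z gives the same grasp; the last joint's range is limited). The gripper opens to 88 mm and grips with 3 to 60 N. Pads are 19 mm wide; open, the fingers measure 130 mm over their backs; the gripper's body (78 mm by 193 mm) begins 47 mm behind the grasp point.
Start: joints at [-48.81, 20.546, 0.682, 0, -70.136, -16.507], TCP at [0.282, -0.613, 0.246] pointing down, gripper open.
Joint ranges: [-176.03, 176.03], [-82.01, 121.73], [-58.28, 71.71], [-173.87, 95.51], [-174.79, -0.11], [-173.66, 173.66]. Speed limits (degrees/s): [136.94, 136.94, 172.46, 180, 180, 180].

INTERFACE

Orientations are given as [roll, pitch, yaw] about the fixed x, y, z axes, in that order (R = Rz(yaw) Ry(pitch) Rx(roll)).
In Python, from plant import * gives the robot as it stands. The module is installed in compiled form; this text tells all that it offers.
- The arm moves only by the tool play_rows, never from a script. Its argument "deltas" is a list of rows, each a list of 6 numbers: the shift along the world's x, y, z scaled (see below), then the turn, a rotation vector about the world's x, y, z scaled (see below). A call has 1 to 10 rows; each row shifts and turns the commanded pose from where the row before left it; what a row does not reach is not made up. The controller multiplies each number of a shift by 800 mm and each number of a turn by 180 degrees. A row lasts 1/10 s, in which the tool goes at most 50 mm and 8.59 degrees, less where a joint would pass 70% of its speed; a pose out of reach is approached as far as the arm can. A call with a number of a shift or a turn outside -1 to 1 is refused whole. A call with a gripper value outside its range is refused whole. "gripper" is the gripper command: -1 is shut, 1 is fully open, values between are in proportion, set as the call begins (left out, the last holds). The fingers move at their own pace and stop on an object; the grip force is fixed at half the most. Time passes only in rows, so rows that do not move let the fingers close. It gives the time, the measured TCP pose, the force, the opening and the grip force at its end, in the units of the state.
- get_obs(): the state, without advancing time (a new reading comes with each control period).
- snapshot(name): name is "side" or "top"; returns (picture, depth): 480x640x3 uint8, blue, green, red; 480x640 float32, m along the optical axis (not along the pixel's ray), 0 where there is no reading.
- camera_model(name): a dict with "fx", "fy", "cx", "cy" (pixels), "k1" (the pictures are not rectified: a ray, as slopes to the right and down, at radius r is drawn at 1 + k1 r^2 times it, then the intrinsics apply), "world_to_cam" (4x4, takes a point from world to camera coordinates). Camera axes: x right, y down, z forward; pixel columns grow to the right and rows downward; lengths in m; the calibration is good to about 2 mm. A picture is of the moment at which its call begins. camera_model takes no time and is no camera call.
- close_job(): hands the job in; it is judged then, once.
The state is a dict: "clock": time; "joint_pos": joint angles; "qvel": joint speeds; "tau": joint torques, N m; "tool_pos": TCP position; "orientation": TCP orientation; "force": force on the tool from outside, world axes, zero at the start; "moment": the same for the moment, N m; "opening": finger opening in m; "gripper_force": force on a finger pad.
Only numpy, scipy, OpenCV 4.12 (cv2) and the standard library are available. Lean on these libraries where they do the work, as an engineer would, in place of code of your own. Each camera call takes 0.05 s, during which the arm holds its last target. There are 200 camera calls.

TASK

Lift the painted colour sample panel out of its wooden rack and hang it on the pin of the telescopic stand: the slot in its steel strap opens sideways, so slip it sideways over the pin, behind the pin's brass head, until the pin drops home in the notch at the slot's closed end, then let go so it hangs there still. The post has been set to an unknown height, so feel for the pin gently and never force it, and leave the other things on the table where they are.

Things in the scene. Friction and masses are not known exactly. Their poses are not given: they have to be found in the camera images.
- panel: Colour sample panel, about 0.3 kg, upright in the rack at the start. Origin: centre of its underside; z up, y along its width, x through its thickness, painted face (six colour squares) to -x. White board 10 (x) x 60 (y) x 85 (z) mm; above it in the same middle plane a steel strap 6 mm thick, z = 85 to 130, with a slot that opens to +y; on top a wooden grip block.
- panel_grip (a point): Middle of the panel's wooden grip block, at (0, 0, 152.5) mm in the panel's frame. Block 16 (x) x 44 (y) x 45 (z) mm, z = 130 to 175: pinch it across x from above.
- panel_seat (a point): Point (0, 0, 117) mm of the panel: middle of the notch's roof, which rests on top of the pin when hung. The slot is 12 mm high, z = 100 to 112, open to +y, closed end at y = -5.5. In its upper edge, next to the closed end, a notch (y = -5.5 to 5.5) rises 5 mm to z = 117.
- panel_lip (a point): Point (0, 43, 112) mm of the panel: underside of the lip. Below the slot strap and board end at y = +30, above it the strap at y = +55, so the upper jaw is a lip reaching 25 mm farther: it can be laid on the pin first and the slot then slid along over the pin, towards +y, for about 43 mm.
- rack: Fixed wooden block rack, 75 (x) x 90 (y) x 42 (z) mm, with a 14 mm wide upright slot along its y axis, open above and at both ends; slot floor 8 mm above the table. Origin: centre of its underside. The panel stands in the slot, its axes nearly along the rack's.
- stand: Fixed stand: dark base plate 110 x 130 x 12 mm and a telescopic post. Origin on the table below the middle of the pin; z up. A steel block on the post (24 mm wide, 20 mm high) carries a level steel pin, 8 mm in diameter, pointing along -x at y = 0. The height of the pin's axis is not measured: the post is clamped rigidly with it anywhere from 155 to 183 mm above the table.
- stand_pin_mid (a point): Point (0, 0, 169) mm in the stand's frame: middle of the range where the pin's axis may be, NOT its true height. The free pin runs from the block's face at x = +7 to its brass head (18 mm diameter) at x = -7 mm; the strap goes between, panel centred at x = 0 and axes along the stand's. Nothing of the stand rises over 10 mm above the pin's axis.
- gesso_tub: White gesso tub with a brush handle, 71x124x105 mm, loose bystander; origin under its centre.
- type_0: Block of wooden type, 27x41x52 mm, loose bystander; origin under its centre.
- type_1: Block of wooden type, 40x27x27 mm, loose bystander; origin under its centre.
- eraser: Eraser, 21x46x12 mm, loose bystander; origin under its centre.
There are look-alikes about, which are no part of the job. Of the things that look like the panel, the larger one is meant.

How it is judged:
By the outcome, as a careful person would: the job done as asked, in the order asked, and still so for the second after the job is handed in, with the robot touching nothing.
It also fails if it takes over 54 s, if anything falls off the work surface, if the arm or the gripper's body presses on something with over 40 N, if the wrist force passes 120 N, or if a joint passes its speed limit or range.

## Working session

There is one attempt and no reset: what is moved stays moved. The work goes in short steps, Python scripts to look and compute and a tool call to move; the robot and the scene stay as the last step left them, time stands still between calls to the robot, and variables do not carry over. Pictures are saved under pics/ and viewed, at most 10 in all, crops included, and the job is handed in when it is done.

Besides the shell and the picture viewer there is one more tool, called after "Emit:" in YAML: its name, and indented under it one key for each argument. play_rows: Moves the arm, as the interface text tells. Its arguments: {"type":"object","properties":{"deltas":{"type":"array","items":{"type":"array","items":{"type":"number","minimum":-1,"maximum":1}}},"gripper":{"type":"number"}},"required":["deltas"]}

```bash
mkdir -p pics
cat > h.py <<'E'
from plant import *
import numpy as np, cv2
def snap(n):
    p,d=snapshot(n); return p.copy(),d.copy(),camera_model(n)
def world(px,d,m):
    """pixels (N,2), depth (N) -> world"""
    px=np.asarray(px,float).reshape(-1,2)
    s=slopes(px,m)
    c=np.c_[s*np.asarray(d).reshape(-1,1),np.asarray(d).reshape(-1)]
    T=np.linalg.inv(np.array(m["world_to_cam"])); return c@T[:3,:3].T+T[:3,3]
def slopes(px,m):
    K=np.array([[m["fx"],0,m["cx"]],[0,m["fy"],m["cy"]],[0,0,1.]])
    return cv2.undistortPoints(np.asarray(px,float).reshape(-1,1,2),K,np.array([m["k1"],0,0,0.])).reshape(-1,2)
def plane(px,z,m):
    s=slopes(px,m);T=np.linalg.inv(np.array(m["world_to_cam"]));r=np.c_[s,np.ones(len(s))]@T[:3,:3].T
    return T[:3,3]+r*((z-T[2,3])/r[:,2])[:,None]
def proj(P,m):
    P=np.asarray(P,float).reshape(-1,3);T=np.array(m["world_to_cam"]);c=P@T[:3,:3].T+T[:3,3]
    s=c[:,:2]/c[:,2:];s=s*(1+m["k1"]*(s**2).sum(1))[:,None];return s*[m["fx"],m["fy"]]+[m["cx"],m["cy"]]
def cloud(d,m):
    v,u=np.mgrid[0:480,0:640];return world(np.c_[u.ravel(),v.ravel()],d.ravel(),m).reshape(480,640,3)
E
python3 - <<'E'
from h import *
for n in("side","top"):
    p,d,m=snap(n); cv2.imwrite(f"pics/{n}0.png",p); np.save(f"{n}0.npy",d)
    T=np.linalg.inv(np.array(m["world_to_cam"]));print(n,T.round(3).tolist(),m["fx"],(d>0).mean())
print(get_obs())
E
```

```text
side [[-0.955, -0.167, 0.247, 0.283], [-0.298, 0.485, -0.823, 0.864], [0.018, -0.859, -0.512, 0.655], [0.0, 0.0, 0.0, 1.0]] 496.8363660756297 0.9960709635416667
top [[0.022, -0.987, 0.16, 0.419], [-1.0, -0.023, -0.003, 0.015], [0.007, -0.159, -0.987, 0.969], [0.0, 0.0, 0.0, 1.0]] 461.3200328018609 0.9960188802083333
{'clock': 0.1, 'joint_pos': array([-4.88085485e+01,  2.05865623e+01,  6.39120054e-01, -1.68334653e-02,
       -7.01345237e+01, -1.65088259e+01]), 'qvel': array([ 0.05905654, -0.12241624,  0.11718363,  0.11186727, -0.07616586,
        0.05467951]), 'tau': array([-1.95086592e-03, -5.84162986e+01,  2.93753725e+01,  7.01541424e+00,
        1.02501560e-02, -3.20630375e-05]), 'tool_pos': array([ 0.28170362, -0.61296759,  0.2447286 ]), 'orientation': array([ 1.79916916e+02, -8.12067478e-03, -1.55323100e+02]), 'force': array([ 0.32196439, -0.33476715, -0.81675541]), 'moment': array([ 0.06189892, -0.01134315,  0.01792172]), 'gripper_force': 0.0, 'opening': 0.0875585552738479}
```

View pics/side0.png

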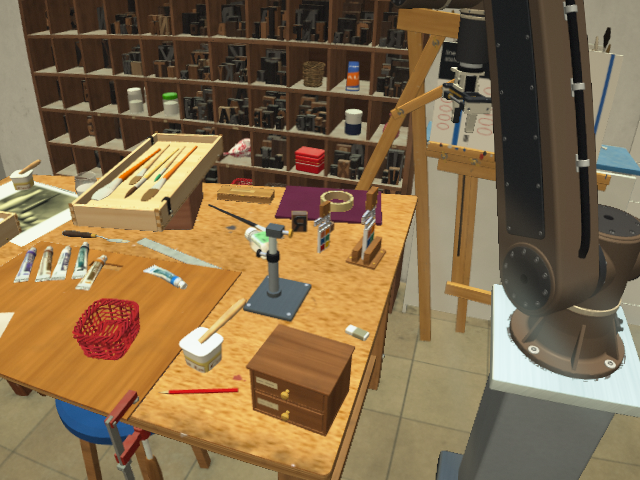

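View pics/top0.png

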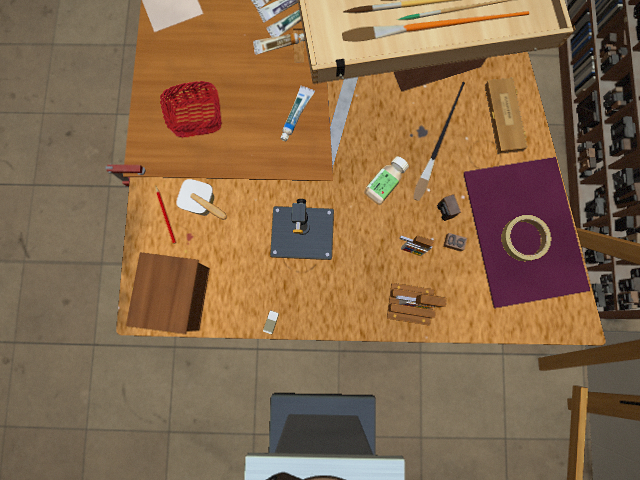

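Candidates for the panel: the one in the rack, side (369,225) / top (415,300), and a free-standing look-alike, side (324,232) / top (417,244). By the description I choose the one in the rack, the larger. The stand is at top (301,230), with its brass pin head at (299,231).

Run:
```python
from h import *
out=[]
for n,(a,b,c,e) in(("side",(300,180,400,280)),("top",(380,225,460,325))):
    p=cv2.imread(f"pics/{n}0.png")[b:e,a:c]; out.append(cv2.resize(p,(400,int(400*(e-b)/(c-a))),interpolation=cv2.INTER_CUBIC))
h=max(o.shape[0] for o in out)
cv2.imwrite("pics/crop1.png",np.hstack([cv2.copyMakeBorder(o,0,h-o.shape[0],0,0,0) for o in out]))
for n in("side","top"):
    d=np.load(f"{n}0.npy");m=camera_model(n);C=cloud(d,m);np.save(n+"C.npy",C)
    Z=C[...,2];X=C[...,0];Y=C[...,1]
    T=np.linalg.inv(np.array(m["world_to_cam"]))
    for nm,uv in(("rackpanel",(369,210) if n=="side" else(420,300)),("stand",(274,240) if n=="side" else(300,225)),("decoy",(324,215) if n=="side" else (420,244))):
        u,v=uv
        w=C[v-30:v+40,u-30:u+40];k=(w[...,2]>.06)&(w[...,2]<.26)
        q=w[k];print(n,nm,len(q),np.percentile(q,[1,50,99],axis=0).round(3).tolist())
```

```text
side rackpanel 566 [[0.449, -0.201, 0.062], [0.458, -0.156, 0.13], [0.469, -0.119, 0.183]]
side stand 777 [[0.571, 0.049, 0.061], [0.608, 0.066, 0.13], [0.645, 0.074, 0.18]]
side decoy 369 [[0.464, -0.192, 0.061], [0.567, -0.163, 0.097], [0.583, -0.119, 0.135]]
top rackpanel 466 [[0.45, -0.198, 0.066], [0.46, -0.165, 0.18], [0.469, -0.122, 0.186]]
top stand 423 [[0.573, 0.045, 0.066], [0.605, 0.057, 0.179], [0.648, 0.07, 0.183]]
top decoy 322 [[0.562, -0.194, 0.061], [0.571, -0.169, 0.11], [0.585, -0.136, 0.135]]
```

View pics/crop1.png

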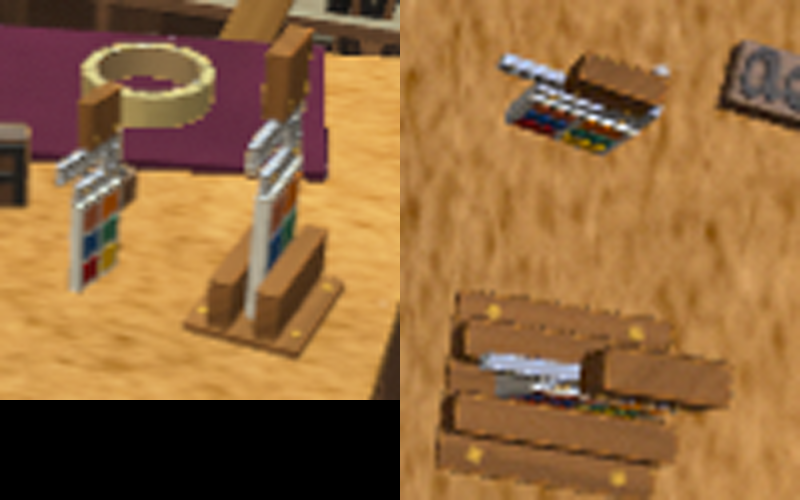

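The crop shows the larger panel standing in the rack, with its lip toward +y (left in the top view) and its painted face toward -x. The look-alike at side (324,232) is smaller. Next I measure the yaw of the grip block and the stand.

Run:
```python
from h import *
C=np.load("topC.npy");S=np.load("sideC.npy")
def box(C,x,y,z):
    k=(C[...,0]>x[0])&(C[...,0]<x[1])&(C[...,1]>y[0])&(C[...,1]<y[1])&(C[...,2]>z[0])&(C[...,2]<z[1]);return C[k]
def rect(q): 
    r=cv2.minAreaRect((q[:,:2]*1000).astype(np.float32));v=np.linalg.svd(q[:,:2]-q[:,:2].mean(0))[2][0]
    return r,"pca",np.degrees(np.arctan2(v[1],v[0])).round(1),q.mean(0).round(4),len(q)
print("grip top",rect(box(C,(.43,.49),(-.23,-.1),(.174,.2))))
print("grip side",rect(box(S,(.43,.49),(-.23,-.1),(.145,.2))))
print("lip",rect(box(C,(.43,.49),(-.155,-.09),(.1,.16))))
print("rack",rect(box(C,(.40,.52),(-.23,-.08),(.03,.055))))
for z in((.172,.2),(.15,.172)):
    for n,c in(("t",C),("s",S)):
        q=box(c,(.55,.68),(.03,.10),z)
        if len(q)>4:print("stand",n,z,rect(q),np.percentile(q[:,2],[5,50,95]).round(4))
print("base",rect(box(C,(.5,.72),(-.03,.15),(.007,.02))))
# head by colour
p=cv2.imread("pics/top0.png");hsv=cv2.cvtColor(p,cv2.COLOR_BGR2HSV)
m=camera_model("top");ms=camera_model("side")
for n,img,c in(("top",p,C),("side",cv2.imread("pics/side0.png"),S)):
    hsv=cv2.cvtColor(img,cv2.COLOR_BGR2HSV)
    k=(hsv[...,0]>8)&(hsv[...,0]<30)&(hsv[...,1]>80)&(c[...,0]>.55)&(c[...,0]<.65)&(c[...,1]>.03)&(c[...,1]<.1)&(c[...,2]>.12)&(c[...,2]<.2)
    v,u=np.nonzero(k);
    if len(u):print("head",n,len(u),u.mean(),v.mean(),c[k].mean(0).round(4),c[k].min(0).round(4),c[k].max(0).round(4))
```

```text
grip top (((459.6080322265625, -175.5525360107422), (44.29001235961914, 16.189708709716797), 82.34563446044922), 'pca', np.float64(-97.1), array([ 0.4594, -0.175 ,  0.1828]), 249)
grip side (((458.62335205078125, -171.34030151367188), (45.985843658447266, 17.08546257019043), 81.16082763671875), 'pca', np.float64(74.1), array([ 0.4572, -0.164 ,  0.1681]), 214)
lip (((464.7547607421875, -138.8614959716797), (35.03633117675781, 10.200491905212402), 74.52674102783203), 'pca', np.float64(-99.8), array([ 0.4634, -0.1405,  0.1368]), 99)
rack (((460.74658203125, -171.0010528564453), (90.00460815429688, 46.57783508300781), 82.13009643554688), 'pca', np.float64(-110.9), array([ 0.457 , -0.1647,  0.0419]), 592)
stand t (0.172, 0.2) (((599.1777954101562, 58.55124282836914), (24.056066513061523, 51.876136779785156), 87.8280029296875), 'pca', np.float64(178.4), array([0.6028, 0.0582, 0.1792]), 319) [0.1736 0.1799 0.1823]
stand s (0.172, 0.2) (((595.98046875, 60.27961730957031), (27.686073303222656, 52.88532257080078), 88.90099334716797), 'pca', np.float64(-177.0), array([0.6003, 0.0631, 0.1774]), 178) [0.1728 0.1783 0.1804]
stand t (0.15, 0.172) (((587.0316162109375, 54.6871223449707), (27.005998611450195, 25.02069091796875), 16.800235748291016), 'pca', np.float64(155.5), array([0.5874, 0.0554, 0.1678]), 30) [0.1637 0.1674 0.1717]
stand s (0.15, 0.172) (((596.0120849609375, 63.4567985534668), (54.17658615112305, 21.85852813720703), 13.153899192810059), 'pca', np.float64(9.0), array([0.5994, 0.0675, 0.165 ]), 143) [0.1527 0.1662 0.1716]
base (((609.9135131835938, 58.481746673583984), (130.00132751464844, 119.73332214355469), 88.83497619628906), 'pca', np.float64(-88.3), array([0.6003, 0.0576, 0.0126]), 2719)
head top 40 297.6 231.1 [0.5751 0.0586 0.1749] [0.5731 0.0509 0.1649] [0.5795 0.0668 0.1807]
head side 59 287.3728813559322 233.11864406779662 [0.5797 0.0615 0.1699] [0.5696 0.0463 0.1489] [0.6051 0.0744 0.1796]
```

Run:
```python
from h import *
for n in("top","side"):
    C=np.load(n+"C.npy")
    for x in np.arange(.566,.632,.003):
        k=(C[...,0]>x)&(C[...,0]<x+.003)&(C[...,1]>.035)&(C[...,1]<.085)&(C[...,2]>.14)
        q=C[k]
        if len(q): print(n,x.round(3),len(q),"y",q[:,1].min().round(4),q[:,1].max().round(4),"z",np.percentile(q[:,2],[0,50,90,100]).round(4))
for a,b,c,e,n in((250,190,350,265,"top"),):
    p=cv2.imread(f"pics/{n}0.png")[b:e,a:c];cv2.imwrite("pics/st.png",cv2.resize(p,(800,600),interpolation=cv2.INTER_CUBIC))
```

```text
top 0.572 25 y 0.0509 0.0668 z [0.1649 0.1745 0.1787 0.1807]
top 0.575 12 y 0.0509 0.0666 z [0.1729 0.1769 0.1789 0.1795]
top 0.578 8 y 0.0564 0.0632 z [0.1718 0.1756 0.1787 0.1788]
top 0.581 6 y 0.0565 0.0617 z [0.1713 0.1725 0.1748 0.1762]
top 0.584 9 y 0.0549 0.0619 z [0.1713 0.1729 0.1751 0.1759]
top 0.587 9 y 0.0549 0.0619 z [0.1712 0.1737 0.1747 0.1765]
top 0.59 30 y 0.0477 0.069 z [0.1627 0.1756 0.1796 0.1806]
top 0.593 28 y 0.0466 0.0707 z [0.1641 0.18   0.1815 0.1834]
top 0.596 20 y 0.0466 0.0691 z [0.1637 0.1802 0.1816 0.1822]
top 0.599 24 y 0.0464 0.069 z [0.1694 0.1803 0.1817 0.1825]
top 0.602 27 y 0.0465 0.0691 z [0.1701 0.1801 0.1815 0.1833]
top 0.605 22 y 0.0464 0.0692 z [0.1768 0.1805 0.1824 0.1832]
top 0.608 21 y 0.0464 0.0691 z [0.1781 0.1805 0.1823 0.1836]
top 0.611 27 y 0.0466 0.0694 z [0.1771 0.18   0.1821 0.1828]
top 0.614 18 y 0.0466 0.0694 z [0.1764 0.1809 0.1822 0.1826]
top 0.617 23 y 0.0467 0.0696 z [0.1785 0.1801 0.1816 0.1833]
top 0.62 27 y 0.0468 0.0698 z [0.1782 0.1806 0.1821 0.1826]
top 0.623 13 y 0.0487 0.0679 z [0.1774 0.1807 0.1812 0.1819]
side 0.569
[... 391 characters left out ...]
6 0.1707 0.1768 0.1796]
side 0.59 36 y 0.0465 0.0742 z [0.1609 0.1747 0.179  0.1807]
side 0.593 22 y 0.0495 0.0744 z [0.1625 0.1745 0.1797 0.1803]
side 0.596 22 y 0.05 0.0728 z [0.1638 0.1784 0.1802 0.1811]
side 0.599 14 y 0.0518 0.0732 z [0.162  0.1744 0.1793 0.1813]
side 0.602 25 y 0.0509 0.0724 z [0.1401 0.1687 0.1795 0.18  ]
side 0.605 38 y 0.0463 0.0739 z [0.1412 0.1695 0.1796 0.1814]
side 0.608 29 y 0.0522 0.0724 z [0.1418 0.1674 0.1799 0.1804]
side 0.611 31 y 0.0509 0.0725 z [0.1407 0.1656 0.1793 0.1801]
side 0.614 31 y 0.049 0.0727 z [0.141  0.1717 0.1797 0.1806]
side 0.617 25 y 0.0505 0.0716 z [0.141  0.17   0.1801 0.1807]
side 0.62 16 y 0.0486 0.0723 z [0.1595 0.1763 0.179  0.1792]
```

View pics/st.png

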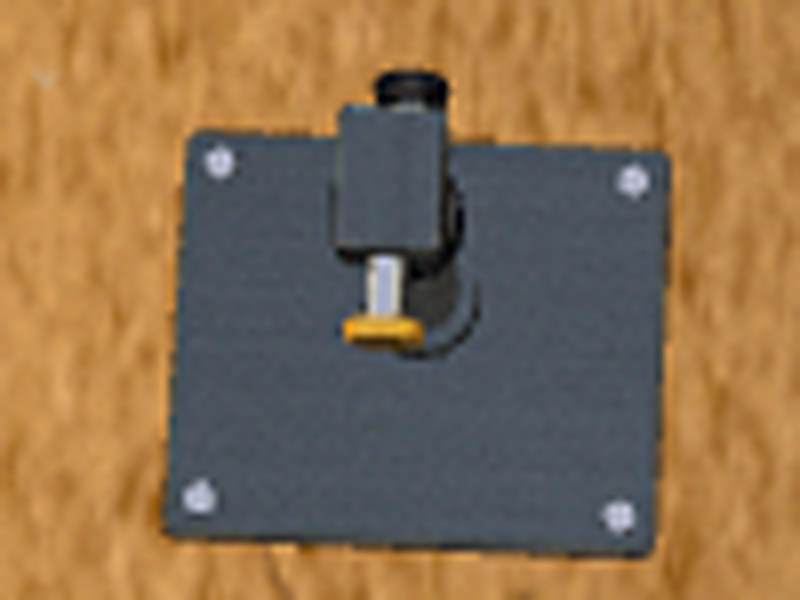

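Panel yaw is about -7.7°, grip at (0.459, -0.174). The stand's yaw is about -1.3°, and its pin is near (0.583, 0.060) with the axis at z ≈ 0.1695. The heights and sizes match the description. Now I go above the grip.

Emit:
play_rows:
  deltas:
    - [0.0138,0.0343,0,0,0,0.02]
    - [0.0138,0.0343,0,0,0,0.02]
    - [0.0138,0.0343,0,0,0,0.02]
    - [0.0138,0.0343,0,0,0,0.02]
    - [0.0138,0.0343,0,0,0,0.02]
    - [0.0138,0.0343,0,0,0,0.02]
    - [0.0138,0.0343,0,0,0,0.02]
    - [0.0138,0.0343,0,0,0,0.02]
  gripper: 1

```text
clock: 0.9
tool_pos: [0.3703, -0.3925, 0.2453]
orientation: [180.0, 0.0, -126.4]
force: [0.9, -0.7, 0.5]
opening: 0.0875
gripper_force: 0.0
```

Emit:
play_rows:
  deltas:
    - [0.0138,0.0343,0,0,0,0.02]
    - [0.0138,0.0343,0,0,0,0.02]
    - [0.0138,0.0343,0,0,0,0.02]
    - [0.0138,0.0343,0,0,0,0.02]
    - [0.0138,0.0343,0,0,0,0.02]
    - [0.0138,0.0343,0,0,0,0.02]
    - [0.0138,0.0343,0,0,0,0.02]
    - [0.0138,0.0343,0,0,0,0.02]
    - [0,0,0,0,0,0]
    - [0,0,0,0,0,0]

```text
clock: 1.9
tool_pos: [0.4585, -0.1737, 0.2454]
orientation: [180.0, 0.0, -97.7]
force: [-0.9, 0.6, -0.2]
opening: 0.0875
gripper_force: 0.0
```

Run:
```python
from h import *
o=[]
for n,(a,b,c,e) in(("side",(310,120,430,270)),("top",(360,210,480,360))):
    p,d,m=snap(n);cv2.imwrite(f"pics/{n}1.png",p)
    for P in((.4585,-.1737,.2454),(.4585,-.1737,.183)):
        u,v=proj(P,m)[0];cv2.circle(p,(int(u+.5),int(v+.5)),1,(255,0,255),-1)
    o.append(cv2.resize(p[b:e,a:c],(400,500),interpolation=cv2.INTER_CUBIC))
cv2.imwrite("pics/c2.png",np.hstack(o))
```

```text
(no output)
```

View pics/c2.png

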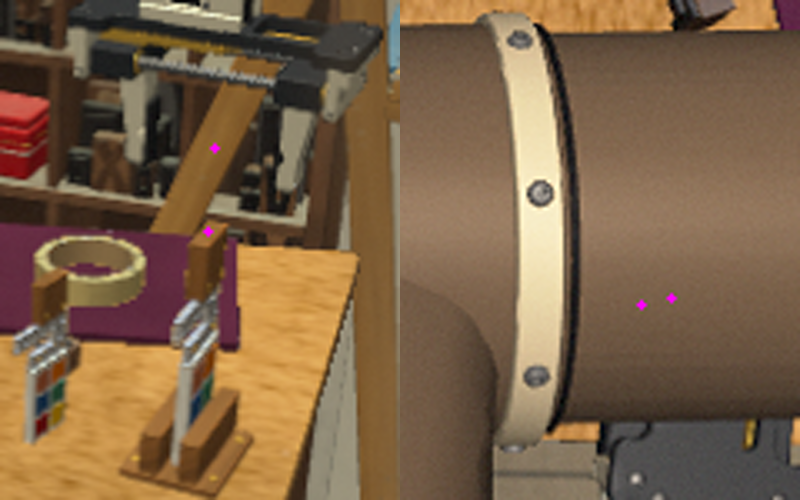

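The side view shows the TCP dots (side (375,164) and (373,189)) lined up over the middle of the grip block. The fingers straddle it along x. The top view is blocked by the arm. I descend and pinch.

Emit:
play_rows:
  deltas:
    - [0,0,-0.02,0,0,0]
    - [0,0,-0.02,0,0,0]
    - [0,0,-0.02,0,0,0]
    - [0,0,-0.02,0,0,0]
    - [0,0,-0.02,0,0,0]
    - [0,0,-0.003,0,0,0]
    - [0,0,0,0,0,0]
  gripper: 0

```text
clock: 2.7
tool_pos: [0.4581, -0.175, 0.163]
orientation: [179.9, -0.0, -97.8]
force: [0.0, 1.3, -0.2]
opening: 0.0445
gripper_force: 0.0
```

Emit:
play_rows:
  deltas:
    - [0,0,0,0,0,0]
    - [0,0,0,0,0,0]
    - [0,0,0,0,0,0]
    - [0,0,0,0,0,0]
    - [0,0,0,0,0,0]
    - [0,0,0,0,0,0]
    - [0,0,0,0,0,0]
    - [0,0,0,0,0,0]
  gripper: -1

```text
clock: 3.5
tool_pos: [0.4587, -0.1743, 0.1635]
orientation: [-180.0, -0.0, -97.7]
force: [-0.8, 0.4, 5.9]
opening: 0.0157
gripper_force: 30.0
```

Emit:
play_rows:
  deltas:
    - [0,0,0.008,0,0,0]
    - [0,0,0.015,0,0,0]
    - [0,0,0.015,0,0,0]
    - [0,0,0.015,0,0,0]
    - [0,0,0.02,0,0,0]
    - [0,0,0.02,0,0,0]
    - [0,0,0.02,0,0,0]
    - [0,0,0.012,0,0,0]
    - [0,0,0,0,0,0]

```text
clock: 4.4
tool_pos: [0.4592, -0.1744, 0.265]
orientation: [-179.8, 0.0, -97.7]
force: [0.5, -0.3, -3.7]
opening: 0.0158
gripper_force: 30.0
```

Run:
```python
from h import *
print({k:np.round(v,3) for k,v in get_obs().items() if k in("tool_pos","force","moment","clock")})
p,d,m=snap("side");cv2.imwrite("pics/side2.png",p);np.save("side2.npy",cloud(d,m))
cv2.imwrite("pics/c3.png",cv2.resize(p[110:280,240:430],(760,600),interpolation=cv2.INTER_CUBIC))
```

```text
{'clock': np.float64(4.4), 'tool_pos': array([ 0.459, -0.174,  0.265]), 'force': array([ 0.467, -0.264, -3.706]), 'moment': array([0.033, 0.048, 0.016])}
```

View pics/c3.png

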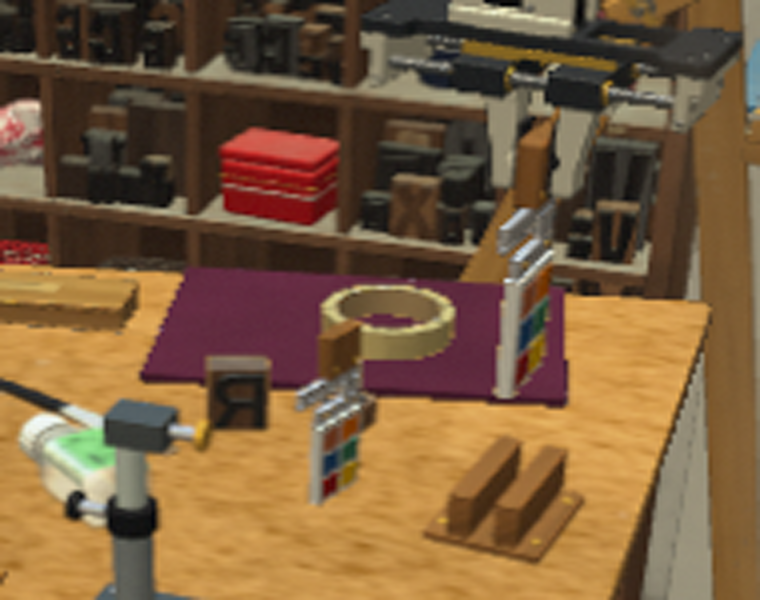

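The panel hangs upright in the jaws, free of the rack, lip toward the stand. I move to the pre-hang pose 43 mm before the pin and turn +6.4°.

Emit:
play_rows:
  deltas:
    - [0.0154,0.0239,0,0,0,0.00356]
    - [0.0154,0.0239,0,0,0,0.00356]
    - [0.0154,0.0239,0,0,0,0.00356]
    - [0.0154,0.0239,0,0,0,0.00356]
    - [0.0154,0.0239,0,0,0,0.00356]
    - [0.0154,0.0239,0,0,0,0.00356]
    - [0.0154,0.0239,0,0,0,0.00356]
    - [0.0154,0.0239,0,0,0,0.00356]
    - [0.0154,0.0239,0,0,0,0.00356]
    - [0.0154,0.0239,0,0,0,0.00356]

```text
clock: 5.45
tool_pos: [0.5826, 0.0184, 0.2629]
orientation: [180.0, -0.0, -91.3]
force: [0.4, -0.1, -2.8]
opening: 0.0155
gripper_force: 30.0
```

Emit:
play_rows:
  deltas:
    - [0,0,-0.0125,0,0,0]
    - [0,0,-0.0125,0,0,0]
    - [0,0,0,0,0,0]
    - [0,0,0,0,0,0]

```text
clock: 5.85
tool_pos: [0.5814, 0.0165, 0.2429]
orientation: [180.0, -0.0, -91.3]
force: [-0.2, -0.3, -2.9]
opening: 0.0162
gripper_force: 30.0
```

Run:
```python
from h import *
o=[]
for n in("side","top"):
    p,d,m=snap(n);cv2.imwrite(f"pics/{n}3.png",p);np.save(f"{n}3.npy",cloud(d,m))
t=get_obs()["tool_pos"];print(t)
p=cv2.imread("pics/side3.png")
cv2.imwrite("pics/c4.png",cv2.resize(p[170:270,230:360],(780,600),interpolation=cv2.INTER_CUBIC))
C=np.load("side3.npy")
hsv=cv2.cvtColor(p,cv2.COLOR_BGR2HSV)
for z0,z1,nm in((.212,.223,"strap top->ungripped"),(.20,.212,"lip"),(.19,.198,"slot"),(.175,.19,"lowjaw"),(.1,.17,"board")):
    k=(C[...,2]>z0)&(C[...,2]<z1)&(C[...,0]>.54)&(C[...,0]<.62)&(C[...,1]>-.05)&(C[...,1]<.09)
    q=C[k]
    if len(q)>3:print(nm,len(q),np.percentile(q,[2,50,98],axis=0).round(4).tolist())
```

```text
[0.58184477 0.0164962  0.24368149]
strap top->ungripped 68 [[0.5726, 0.0284, 0.2124], [0.5792, 0.0441, 0.2166], [0.5872, 0.0714, 0.2226]]
lip 85 [[0.5763, -0.0089, 0.2005], [0.5779, 0.0436, 0.2057], [0.5833, 0.0718, 0.2117]]
slot 24 [[0.5759, -0.0135, 0.1904], [0.5771, 0.0036, 0.1943], [0.5804, 0.0421, 0.1977]]
lowjaw 228 [[0.5725, -0.0111, 0.1755], [0.5897, 0.0518, 0.1795], [0.6192, 0.0728, 0.1887]]
board 703 [[0.5736, -0.008, 0.1011], [0.5824, 0.0457, 0.133], [0.6187, 0.0732, 0.1691]]
```

View pics/c4.png

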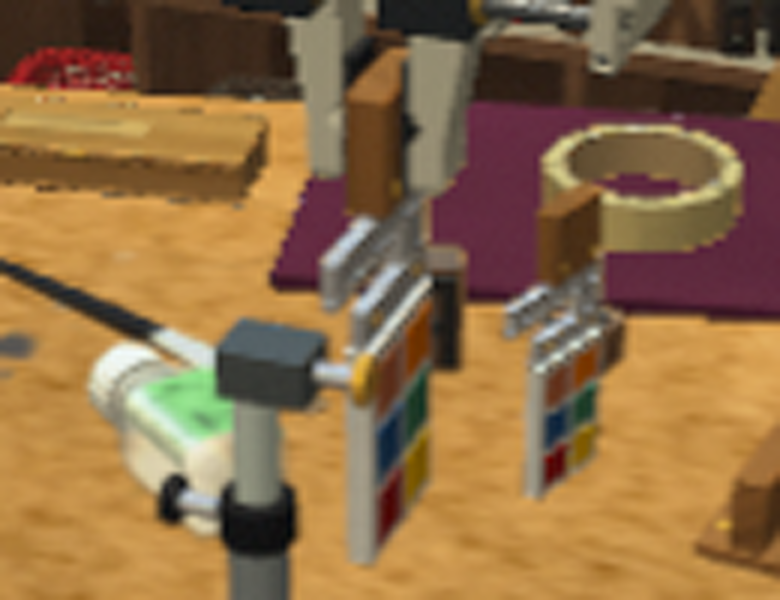

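Run:
```python
from h import *
m=camera_model("side");T=np.linalg.inv(np.array(m["world_to_cam"]))
def yplane(c,y):
    s=slopes([[230+c[0]/6-.4,170+c[1]/6-.4]],m);r=np.r_[s[0],1]@T[:3,:3].T;return (T[:3,3]+r*((y-T[1,3])/r[1])).round(4)
print("lip end L,R bottom",yplane((325,305),.0715),yplane((342,308),.0715))
print("lip end L,R top",yplane((325,262),.0715),yplane((342,266),.0715))
print("pin root, head inner",yplane((316,372),.064),yplane((352,372),.064))
print("block near-edge top/bottom corner (y+12)",yplane((300,345),.072),yplane((320,408),.060-.012))
print("head top,bottom",yplane((364,345),.060),yplane((362,403),.060))
```

```text
lip end L,R bottom [0.583  0.0715 0.2027] [0.5772 0.0715 0.2026]
lip end L,R top [0.5828 0.0715 0.2183] [0.5771 0.0715 0.2178]
pin root, head inner [0.5894 0.064  0.1728] [0.5768 0.064  0.1752]
block near-edge top/bottom corner (y+12) [0.5917 0.072  0.1867] [0.5943 0.048  0.1495]
head top,bottom [0.574  0.06   0.1837] [0.5748 0.06   0.1616]
```

Lip end at side ≈(285,220), x ≈ 0.5805. The pin gap at side ≈(286,232) has its middle at x ≈ 0.583, so I shift +2 mm in x and descend gently.

Emit:
play_rows:
  deltas:
    - [0.0025,0,-0.005,0,0,0]
    - [0,0,-0.008,0,0,0]
    - [0,0,-0.008,0,0,0]
    - [0,0,-0.0025,0,0,0]
    - [0,0,0,0,0,0]
    - [0,0,0,0,0,0]

```text
clock: 6.55
tool_pos: [0.5838, 0.0169, 0.2244]
orientation: [180.0, -0.0, -91.3]
force: [0.3, 0.9, -3.6]
opening: 0.0159
gripper_force: 30.0
```

Emit:
play_rows:
  deltas:
    - [0,0,-0.00125,0,0,0]
    - [0,0,-0.00125,0,0,0]
    - [0,0,0,0,0,0]
    - [0,0,0,0,0,0]

```text
clock: 6.95
tool_pos: [0.5837, 0.0169, 0.2224]
orientation: [-180.0, 0.0, -91.3]
force: [0.2, 0.5, -3.6]
opening: 0.0158
gripper_force: 30.0
```

Emit:
play_rows:
  deltas:
    - [0,0,-0.00125,0,0,0]
    - [0,0,-0.00125,0,0,0]
    - [0,0,0,0,0,0]
    - [0,0,0,0,0,0]

```text
clock: 7.35
tool_pos: [0.5837, 0.0169, 0.2203]
orientation: [180.0, -0.0, -91.3]
force: [1.1, -0.4, -3.2]
opening: 0.016
gripper_force: 30.0
```

Emit:
play_rows:
  deltas:
    - [0,0,-0.00125,0,0,0]
    - [0,0,-0.00125,0,0,0]
    - [0,0,0,0,0,0]

```text
clock: 7.65
tool_pos: [0.5836, 0.0169, 0.2181]
orientation: [180.0, -0.0, -91.3]
force: [-0.5, 0.1, -2.4]
opening: 0.0159
gripper_force: 30.0
```

Emit:
play_rows:
  deltas:
    - [0,0,-0.00125,0,0,0]
    - [0,0,0,0,0,0]
    - [0,0,0,0,0,0]

```text
clock: 7.95
tool_pos: [0.5838, 0.0169, 0.2176]
orientation: [-180.0, 0.0, -91.3]
force: [-0.2, -0.1, -1.4]
opening: 0.0157
gripper_force: 30.0
```

Emit:
play_rows:
  deltas:
    - [0,0,-0.00125,0,0,0]
    - [0,0,0,0,0,0]
    - [0,0,0,0,0,0]

```text
clock: 8.25
tool_pos: [0.5839, 0.0169, 0.2173]
orientation: [-179.9, 0.0, -91.3]
force: [-2.6, -0.5, 5.3]
opening: 0.0155
gripper_force: 30.0
```

The pin is felt at TCP z ≈ 0.2178, as expected. I lift about 2 mm into the slot's play and slide along +y.

Emit:
play_rows:
  deltas:
    - [0,0,0.0041,0,0,0]
    - [0,0,0,0,0,0]
    - [0,0.005,0,0,0,0]
    - [0.0001,0.005,0,0,0,0]
    - [0.0001,0.005,0,0,0,0]
    - [0,0,0,0,0,0]

```text
clock: 8.85
tool_pos: [0.5839, 0.0296, 0.2194]
orientation: [180.0, 0.0, -91.3]
force: [0.3, 1.0, -3.1]
opening: 0.0157
gripper_force: 30.0
```

Emit:
play_rows:
  deltas:
    - [0.0001,0.005,0,0,0,0]
    - [0.0001,0.005,0,0,0,0]
    - [0.0001,0.005,0,0,0,0]
    - [0.0001,0.005,0,0,0,0]
    - [0,0,0,0,0,0]
    - [0,0,0,0,0,0]

```text
clock: 9.45
tool_pos: [0.5842, 0.0451, 0.2197]
orientation: [180.0, -0.0, -91.3]
force: [-0.0, -1.1, -4.1]
opening: 0.0157
gripper_force: 30.0
```

Emit:
play_rows:
  deltas:
    - [0.0001,0.004,0,0,0,0]
    - [0.0001,0.004,0,0,0,0]
    - [0.0001,0.004,0,0,0,0]
    - [0.0001,0.003,0,0,0,0]
    - [0,0,0,0,0,0]
    - [0,0,0,0,0,0]

```text
clock: 10.05
tool_pos: [0.5844, 0.057, 0.2196]
orientation: [180.0, -0.0, -91.3]
force: [-0.1, 0.6, -3.1]
opening: 0.0157
gripper_force: 30.0
```

Emit:
play_rows:
  deltas:
    - [0,0.0013,0,0,0,0]
    - [0,0.0013,0,0,0,0]
    - [0,0,0,0,0,0]

```text
clock: 10.35
tool_pos: [0.5845, 0.0591, 0.2196]
orientation: [180.0, 0.0, -91.3]
force: [0.2, -0.1, -4.4]
opening: 0.0157
gripper_force: 30.0
```

Emit:
play_rows:
  deltas:
    - [0,0.0013,0,0,0,0]
    - [0,0,0,0,0,0]
    - [0,0,0,0,0,0]

```text
clock: 10.65
tool_pos: [0.5845, 0.06, 0.2196]
orientation: [180.0, -0.0, -91.3]
force: [-1.1, 0.3, -3.1]
opening: 0.0162
gripper_force: 30.0
```

Emit:
play_rows:
  deltas:
    - [0,0.0013,0,0,0,0]
    - [0,0,0,0,0,0]
    - [0,0,0,0,0,0]

```text
clock: 10.95
tool_pos: [0.5845, 0.0611, 0.2196]
orientation: [180.0, 0.0, -91.3]
force: [0.4, 0.5, -3.2]
opening: 0.016
gripper_force: 30.0
```

Emit:
play_rows:
  deltas:
    - [0,0.0013,0,0,0,0]
    - [0,0,0,0,0,0]
    - [0,0,0,0,0,0]

```text
clock: 11.25
tool_pos: [0.5845, 0.0622, 0.2196]
orientation: [180.0, -0.0, -91.3]
force: [0.1, -0.5, -3.5]
opening: 0.0157
gripper_force: 30.0
```

Emit:
play_rows:
  deltas:
    - [0,0.0008,0,0,0,0]
    - [0,0,0,0,0,0]
    - [0,0,0,0,0,0]

```text
clock: 11.55
tool_pos: [0.5845, 0.0625, 0.2196]
orientation: [180.0, -0.0, -91.3]
force: [0.6, -1.8, -3.3]
opening: 0.0156
gripper_force: 30.0
```

Emit:
play_rows:
  deltas:
    - [0,0.0009,0,0,0,0]
    - [0,0,0,0,0,0]
    - [0,0,0,0,0,0]

```text
clock: 11.85
tool_pos: [0.5845, 0.0627, 0.2196]
orientation: [180.0, -0.1, -91.3]
force: [1.4, -4.3, -4.0]
opening: 0.0157
gripper_force: 30.0
```

The closed end is felt at y ≈ 0.0624. I back off to centre the notch and lower.

Emit:
play_rows:
  deltas:
    - [0,-0.0034,0,0,0,0]
    - [0,0,-0.0015,0,0,0]
    - [0,0,-0.0015,0,0,0]
    - [0,0,-0.0015,0,0,0]
    - [0,0,-0.0013,0,0,0]
    - [0,0,0,0,0,0]
    - [0,0,0,0,0,0]

```text
clock: 12.55
tool_pos: [0.5845, 0.0609, 0.215]
orientation: [180.0, 0.0, -91.3]
force: [-0.3, 0.0, -3.6]
opening: 0.0157
gripper_force: 30.0
```

Emit:
play_rows:
  deltas:
    - [0,0,-0.0012,0,0,0]
    - [0,0,0,0,0,0]
    - [0,0,0,0,0,0]

```text
clock: 12.85
tool_pos: [0.5845, 0.0607, 0.214]
orientation: [-180.0, -0.0, -91.3]
force: [-0.1, 0.4, -3.8]
opening: 0.0159
gripper_force: 30.0
```

Below the lip's contact height with no load, so the pin is in the notch. I lower the last millimetres.

Emit:
play_rows:
  deltas:
    - [0,0,-0.0012,0,0,0]
    - [0,0,0,0,0,0]
    - [0,0,0,0,0,0]

```text
clock: 13.15
tool_pos: [0.5845, 0.0607, 0.213]
orientation: [180.0, -0.0, -91.3]
force: [0.3, -0.2, -3.6]
opening: 0.0157
gripper_force: 30.0
```

Emit:
play_rows:
  deltas:
    - [0,0,-0.0008,0,0,0]
    - [0,0,0,0,0,0]
    - [0,0,0,0,0,0]

```text
clock: 13.45
tool_pos: [0.5846, 0.0608, 0.2126]
orientation: [-180.0, 0.0, -91.3]
force: [0.8, 0.0, -3.5]
opening: 0.0158
gripper_force: 30.0
```

Emit:
play_rows:
  deltas:
    - [0,0,-0.0008,0,0,0]
    - [0,0,0,0,0,0]
    - [0,0,0,0,0,0]

```text
clock: 13.75
tool_pos: [0.5846, 0.0608, 0.2123]
orientation: [-180.0, 0.0, -91.3]
force: [-1.3, 0.3, 1.5]
opening: 0.0158
gripper_force: 30.0
```

Seated: the pin carries the weight. One look before letting go.

Run:
```python
from h import *
p,d,m=snap("side")
cv2.imwrite("pics/c5.png",cv2.resize(p[170:270,220:350],(780,600),interpolation=cv2.INTER_CUBIC))
```

```text
(no output)
```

View pics/c5.png

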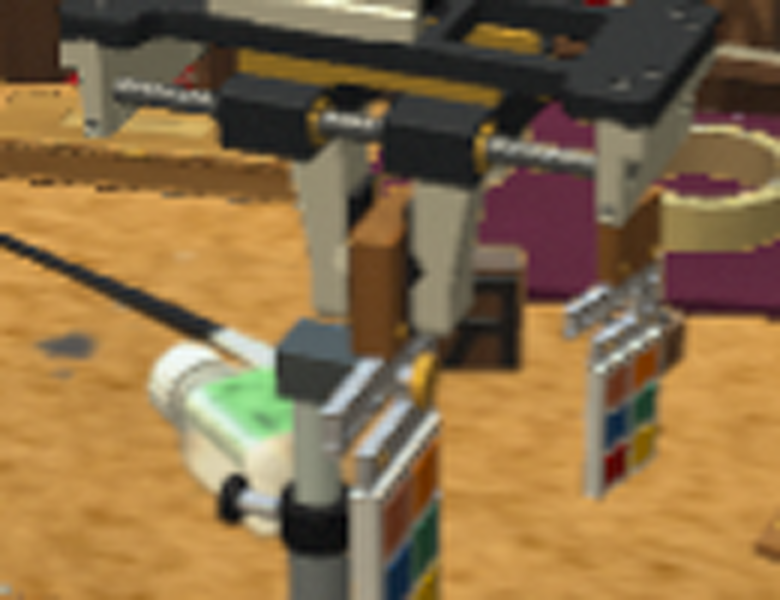

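The strap sits on the pin behind the brass head (side ≈(291,232)), with block and head clear on both sides. I release slowly and retreat upward.

Emit:
play_rows:
  deltas:
    - [0,0,0,0,0,0]
    - [0,0,0,0,0,0]
    - [0,0,0,0,0,0]
    - [0,0,0,0,0,0]
    - [0,0,0,0,0,0]
    - [0,0,0,0,0,0]
    - [0,0,0,0,0,0]
    - [0,0,0,0,0,0]
  gripper: 0.1

```text
clock: 14.6
tool_pos: [0.5845, 0.0608, 0.2118]
orientation: [180.0, -0.0, -91.3]
force: [0.2, -1.5, -0.1]
opening: 0.0484
gripper_force: 0.0
```

Emit:
play_rows:
  deltas:
    - [0,0,0.01,0,0,0]
    - [0,0,0.015,0,0,0]
    - [0,0,0.015,0,0,0]
    - [0,0,0.02,0,0,0]
    - [0,0,0.02,0,0,0]
    - [0,0,0.03,0,0,0]
    - [0,0,0.02,0,0,0]
    - [0,0,0,0,0,0]

```text
clock: 15.4
tool_pos: [0.5857, 0.0609, 0.32]
orientation: [-179.7, 0.1, -91.3]
force: [0.7, 0.2, 0.0]
opening: 0.0482
gripper_force: 0.0
```

Emit:
play_rows:
  deltas:
    - [0,0,0,0,0,0]
    - [0,0,0,0,0,0]
    - [0,0,0,0,0,0]
    - [0,0,0,0,0,0]
    - [0,0,0,0,0,0]
    - [0,0,0,0,0,0]
    - [0,0,0,0,0,0]
    - [0,0,0,0,0,0]
    - [0,0,0,0,0,0]
    - [0,0,0,0,0,0]

```text
clock: 16.4
tool_pos: [0.5845, 0.0607, 0.3158]
orientation: [-180.0, 0.0, -91.3]
force: [0.2, 0.2, 0.7]
opening: 0.0481
gripper_force: 0.0
```

Run:
```python
from h import *
p,d,m=snap("side")
import time
q,_,_=snap("side");print("motion",cv2.absdiff(p,q)[150:300,220:400].mean())
cv2.imwrite("pics/c6.png",cv2.resize(p[140:300,200:413],(800,600),interpolation=cv2.INTER_CUBIC))
```

```text
motion 0.9188271604938272
```

View pics/c6.png

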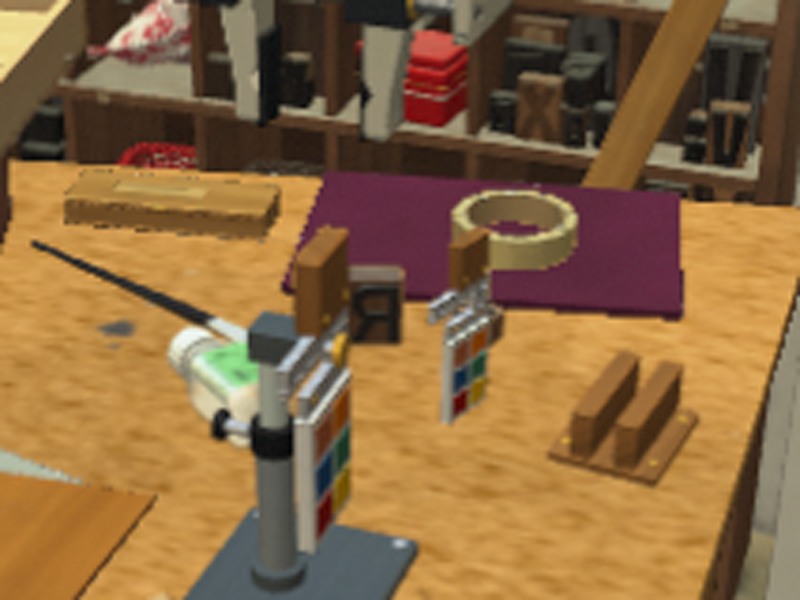

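The panel hangs upright on the pin behind the head (side ≈(288,240)), the gripper is clear, and nothing else has moved. I let any swing settle, then check the motion against picture noise.

Emit:
play_rows:
  deltas:
    - [0,0,0,0,0,0]
    - [0,0,0,0,0,0]
    - [0,0,0,0,0,0]
    - [0,0,0,0,0,0]
    - [0,0,0,0,0,0]
    - [0,0,0,0,0,0]
    - [0,0,0,0,0,0]
    - [0,0,0,0,0,0]
    - [0,0,0,0,0,0]
    - [0,0,0,0,0,0]

```text
clock: 17.5
tool_pos: [0.5845, 0.0608, 0.3158]
orientation: [180.0, -0.0, -91.3]
force: [1.0, 0.6, 0.0]
opening: 0.0483
gripper_force: 0.0
```

Run:
```python
from h import *
I=[snap("side")[0].astype(float) for _ in range(6)]
D=np.max([abs(i-I[0]) for i in I[1:]],axis=0)
print("panel",D[195:290,268:300].mean(),"static",D[200:290,330:400].mean())
if D[195:290,268:300].mean()<2*D[200:290,330:400].mean()+.5: print(close_job())
```

```text
panel 1.713706140350877 static 1.5682010582010582
the job is handed in; nothing more can be done
None
```

The panel is hanging still on the stand's pin, seated in the notch behind the brass head, with the gripper clear and nothing else seen to have moved; I handed the job in at about 18 s.

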